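# Scoop stray pipe fittings from under the counter riser

### The arm

A 6-joint arm with a two-finger parallel gripper is mounted at the origin on a cart in front of the work surface, level with it; the furniture and walls round the work are solid. World frame = base frame: x ahead of the robot, y to its left, z up, the work surface at z = 0. Lengths are in mm, angles in rad, forces in N, time in s.
With the tool pointing down it reaches from about 275 to 1000 mm from the base axis. Payload 8.4 kg.
Tool frame: the origin (TCP) lies between the finger pads; the fingertips stand 22 mm ahead of it and the grasp point (between the pads) lies 3 mm ahead of it (r.nose_length is the z of the fingertips in the tool frame, in mm); z points along the fingers, y is the line along which they close (so a half turn about z gives the same grasp; the last joint's range is limited). The gripper opens to 85 mm and grips with 20 to 120 N. Pads are 22 mm wide; open, the fingers measure 114 mm over their backs; the gripper's body (76 mm by 85 mm) begins 54 mm behind the grasp point. The pads swing forward as they close: fully open they stand 13 mm farther back than shut.
Start: joints at [-1.331, 0.353, 1.633, -0, 1.155, -0.002], TCP at [149.655, -606.821, 253.281] pointing down, gripper open.
Joint ranges: [-2.63, 2.63], [-0.92, 2.1], [0.06, 2.66], [-1.3, 4.44], [0, 2.69], [-3.02, 3.02]. Speed limits (rad/s): [2.22, 2.22, 2.79, 3.14, 3.14, 3.14].

### API

Orientations are given as [roll, pitch, yaw] about the fixed x, y, z axes, in that order (R = Rz(yaw) Ry(pitch) Rx(roll)).
In Python, from rig import r gives the robot as it stands.
- The arm moves only by the shell command python3 steer.py 'ROWS' [FORCE]. ROWS is a JSON list of rows, 1 to 5 of them, each of 7 numbers: a rotation vector rx, ry, rz in units of 0.05 rad, then dx, dy, dz in units of 20 mm, then the opening from 0.0 (shut) to 1.0 (fully open); each row shifts and turns the commanded pose from where the row before left it, along the tool's axes as they then stand; what a row does not reach is not made up. A row lasts 1/12 s, in which the tool goes at most 41.7 mm and 0.125 rad, less where a joint would pass 70% of its speed; a pose out of reach is approached as far as the arm can. The fingers move at their own pace and stop on an object; FORCE is the grip in N (left out, the last holds). Time passes only in rows, so rows that do not move let the fingers close. It prints the time, the measured TCP pose, the force, the opening and the grip force at its end. Input that does not fit is refused with a message, and nothing moves.
- r.sense(): the state, without advancing time (a new reading comes with each control period).
- r.grab_frame(name): name is "scene" or "top"; returns the picture (400x640x3 uint8, red, green, blue); there is no depth.
- r.camera_params(name): a dict with "fx", "fy", "cx", "cy" (pixels), "rvec" (rotation vector, rad) and "tvec" (3), from world to camera coordinates, as OpenCV has them. Camera axes: x right, y down, z forward; pixel columns grow to the right and rows downward; lengths in mm; the calibration is good to about 2 mm. A picture is of the moment at which its call begins. camera_params takes no time and is no camera call.
- r.sign_off(): hands the job in; it is judged then, once.
The state is a dict: "clock": time; "qpos": joint angles; "qvel": joint speeds; "joint_efforts": joint torques, N m; "eef_pos": TCP position; "tcp_rot": TCP orientation; "contact_force": force on the tool from outside, world axes, zero at the start; "wrist_torque": the same for the moment, N m; "opening": opening from 0.0 (shut) to 1.0 (fully open); "grasp_force": force on a finger pad.
Only numpy, scipy, OpenCV 4.12 (cv2) and the standard library are available. Lean on these libraries where they do the work, as an engineer would, in place of code of your own. Each camera call takes 0.05 s, during which the arm holds its last target. There are 200 camera calls.

### The job

Three pipe fittings (a brass elbow, a brass nipple and a green coupling) have been pushed in under the low counter riser, too far in for the fingers. Slide the flat scoop under the riser's lip with its edge on the bench until it gently meets the backboard, so that the fittings ride up onto it, draw them out, tip all three into the blue tray and lay the scoop flat on the bench again. Use the scoop, not the fingers, on the fittings, do not ram the riser, and leave the glue bottle, the navy box and the tape measure as they stand.

Things in the scene. Friction and masses are not known exactly. Their poses are not given: they have to be found in the camera images.
- riser: Plywood counter riser, fixed: shelf board 240 wide, 162 deep, top at z = 95 mm, on two cheeks 14 thick, with an aluminium lip along its front. Origin on the bench under the middle of the front lip; x points in under the shelf, y to the left along the lip, z up.
- riser_bay (a point): The same point as the riser's origin. The bay behind it: 200 wide between the cheeks, 64 high under the lip. A wooden backboard closes it from cheek to cheek, parallel to the lip, clamped in slots anywhere from 107 to 135 mm behind the lip: its place is not measured, feel for it. It does not give way.
- scoop: Flat metal parts scoop, 0.26 kg, loose. Pan 115 long (x -57.5 to +57.5), 156 wide, floor 3 thick, thinning over the last 24 mm to a feather edge at x = +57.5; side walls 30 high at the back, sloping to the floor at x = +32; back wall 33 high. Origin under the middle of the pan, on its underside; x points to the feather edge, z up. Balances over the pan, near x = -12.
- scoop_grip (a point): Middle of the scoop's red grip, which runs along x, 80 long, 24 wide (y), 22 tall; pinch it across its width from above, fingers upright or leaning. 117.5 mm behind its origin and 55 mm above its underside; 175 mm behind the feather edge.
- scoop_nose (a point): Middle of the scoop's feather edge, on its underside. Fittings ride up onto the pan when this edge bears on the bench (pan tipped 1 degree or so edge-down) and the backboard stops them; until then they are pushed along. A fitting that jams the edge short of the backboard is freed by working the edge a few mm sideways.
- tray: Blue open plastic tray, fixed: 150 (x) by 200 (y) by 52 high, walls and floor 3 thick. Origin under its centre, z up.
- elbow: Brass pipe elbow, 44 x 44 x 28 mm, 0.09 kg, lying flat. Origin at the centre of its underside. Starts on the left or the right side of the bay, about 40 mm behind the lip.
- coupling: Green plastic pipe coupling, a tube 39 mm in diameter and 40 long, 0.05 kg, standing on end. Origin at the centre of its underside. Starts on the side of the bay that the elbow leaves, about 40 mm behind the lip.
- nipple: Brass hex nipple, 41 long, hexagon 26 across flats, threads 20 in diameter, 0.06 kg, lying on its side. Origin at the centre of one end face; its axis is its z. Starts in the middle of the bay, about 78 mm behind the lip.
- glue_bottle: Glue bottle with a red nozzle, 47 in diameter, 168 high, standing on the riser. Origin at the centre of its base.
- navy_box: Small navy cardboard box, 62 x 100 x 45 mm, on the riser. Origin at the centre of its base.
- tape_measure: Orange tape measure, 36 x 78 x 64 mm high, on the bench. Origin at the centre of its base.

How it is judged:
By the outcome, as a careful person would: the job done as asked, in the order asked, and still so for the second after the job is handed in, with the robot touching nothing.
It also fails if it takes over 72 s, if anything falls off the work surface, if the arm or the gripper's body presses on something with over 40 N, if the wrist force passes 120 N, or if a joint passes its speed limit or range.

## Working session

There is one attempt and no reset: what is moved stays moved. The work goes in short steps, Python scripts to look and compute and a shell command to move; the robot and the scene stay as the last step left them, time stands still between calls to the robot, and variables do not carry over. Pictures are saved under pics/ and viewed, at most 10 in all, crops included, and the job is handed in when it is done.

```bash
ls; mkdir -p pics; python3 - <<'E'
from rig import r
import cv2
for n in("scene","top"):
    cv2.imwrite(f"pics/{n}0.png",r.grab_frame(n)[:,:,::-1]); print(r.camera_params(n))
print(r.sense(), r.nose_length)
E
```

```text
pics
rig.py
steer.py
{'fx': 489.7414583110875, 'fy': 489.7414583110875, 'cx': 322.2149898232278, 'cy': 192.7212264389604, 'rvec': array([ 1.20763371, -1.94739186,  1.21956881]), 'tvec': array([232.28559379, 290.36708798, 845.29049007])}
{'fx': 480.83097110434466, 'fy': 480.83097110434466, 'cx': 311.01044513782097, 'cy': 195.6001484561622, 'rvec': array([ 2.15017472, -2.12435762,  0.18406384]), 'tvec': array([ -40.68846543,  536.14012633, 1477.74098925])}
{'clock': 0.1, 'qpos': array([-1.33142217e+00,  3.53609519e-01,  1.63404455e+00,  1.66749873e-05,
        1.15521202e+00, -2.41370341e-03]), 'qvel': array([-0.00100388, -0.00071404, -0.00228151,  0.002239  ,  0.00105533,
       -0.00149234]), 'joint_efforts': array([-6.56434477e-04, -6.06356335e+01, -3.42819858e+01, -2.56716896e-05,
        3.93011898e-03, -2.36858955e-05]), 'eef_pos': array([ 149.55173569, -606.43542441,  252.6241201 ]), 'tcp_rot': array([-3.14031925e+00, -1.83206964e-05,  2.41781103e-01]), 'contact_force': array([ 0.09395675, -0.47887371,  0.55923252]), 'wrist_torque': array([ 0.02891174,  0.00932796, -0.02558339]), 'grasp_force': 0.0, 'opening': 0.9949019980424042} 22.0
```

View pics/scene0.png

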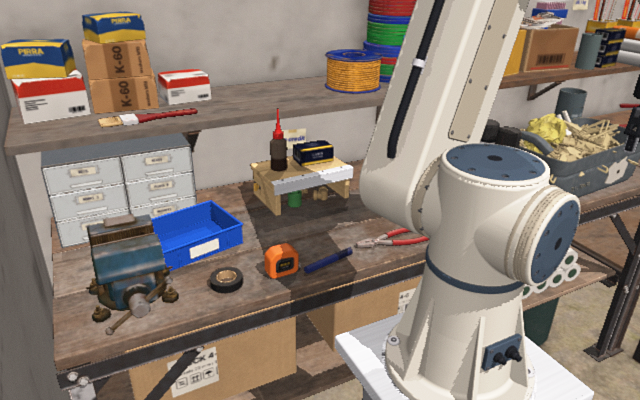

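View pics/top0.png

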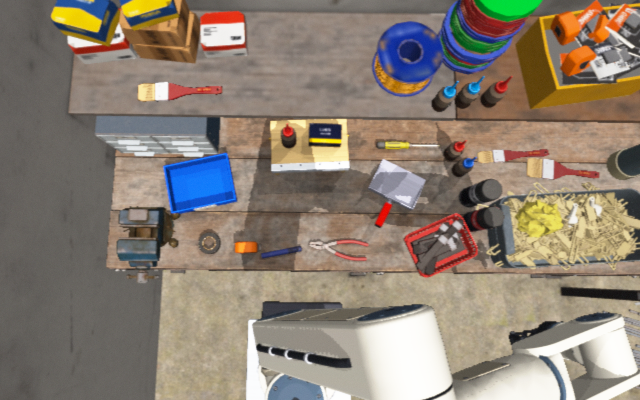

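The scene view shows the riser at about (300,180), the green coupling at (294,198) and brass at (320,193). The tray is at (200,235) and the tape measure at (281,261). The top view shows the riser at (310,145), the scoop pan at (397,184), its red grip at (384,214) and the tray at (200,183).

```bash
cat > h.py <<'E'
import numpy as np, cv2
from rig import r
def cast(name,uv,z):
    c=r.camera_params(name);R=cv2.Rodrigues(np.array(c["rvec"]))[0];t=np.array(c["tvec"])
    uv=np.atleast_2d(np.asarray(uv,float))
    d=np.c_[(uv[:,0]-c["cx"])/c["fx"],(uv[:,1]-c["cy"])/c["fy"],np.ones(len(uv))]@R
    o=-R.T@t
    return o+d*((z-o[2])/d[:,2])[:,None]
def mask(im,lo,hi,box):
    m=cv2.inRange(cv2.cvtColor(im,cv2.COLOR_RGB2HSV),lo,hi);k=np.zeros_like(m);x0,y0,x1,y1=box;k[y0:y1,x0:x1]=m[y0:y1,x0:x1]
    n,l,s,c=cv2.connectedComponentsWithStats(k)
    return (l==1+np.argmax(s[1:,4])).astype(np.uint8)
def rect(m):
    return cv2.minAreaRect(np.argwhere(m)[:,::-1].astype(np.float32))
E
python3 - <<'E'
from h import *
np.set_printoptions(precision=1,suppress=True)
im=cv2.imread("pics/top0.png");rgb=im[:,:,::-1].copy()
m=mask(rgb,(0,180,100),(8,255,255),(360,195,405,235));b=cv2.boxPoints(rect(m));print("grip",b,cast("top",b,64),cast("top",b,64).mean(0))
m=mask(rgb,(105,150,60),(125,255,255),(150,140,250,220));b=cv2.boxPoints(rect(m));print("tray",b,cast("top",b,52),cast("top",b,52).mean(0))
m=mask(rgb,(5,180,150),(20,255,255),(225,235,265,260));b=cv2.boxPoints(rect(m));print("tape",cast("top",b,64))
cv2.imwrite("pics/c1.png",cv2.resize(im[112:262,260:440],None,fx=4.4,fy=4,interpolation=2)[:600,:800])
s=cv2.imread("pics/scene0.png");cv2.imwrite("pics/c2.png",cv2.resize(s[100:225,235:385],None,fx=4.8,fy=4.8,interpolation=2)[:600])
E
```

```text
grip [[373.6 222.7]
 [385.3 201.6]
 [392.4 205.5]
 [380.7 226.6]] [[ 450.7 -229.1   64. ]
 [ 517.2 -266.4   64. ]
 [ 505.2 -288.2   64. ]
 [ 438.8 -250.9   64. ]] [ 478.  -258.6   64. ]
tray [[161.7 165.3]
 [226.8 152.2]
 [236.7 201.7]
 [171.5 214.7]] [[627.1 441.6  52. ]
 [672.5 236.4  52. ]
 [513.1 198.9  52. ]
 [469.4 400.8  52. ]] [570.5 319.4  52. ]
tape [[385.9 197.8  64. ]
 [386.6 136.4  64. ]
 [356.  135.4  64. ]
 [355.3 196.6  64. ]]
```

View pics/c1.png

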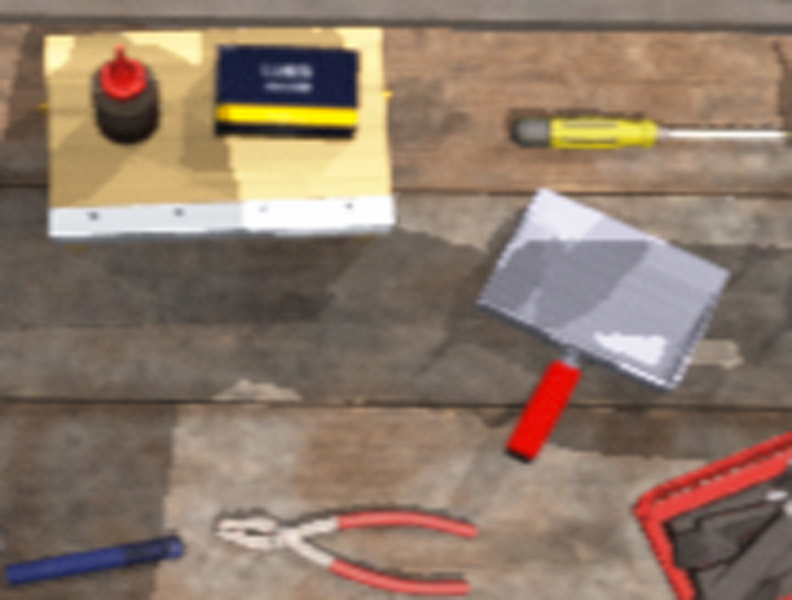

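View pics/c2.png

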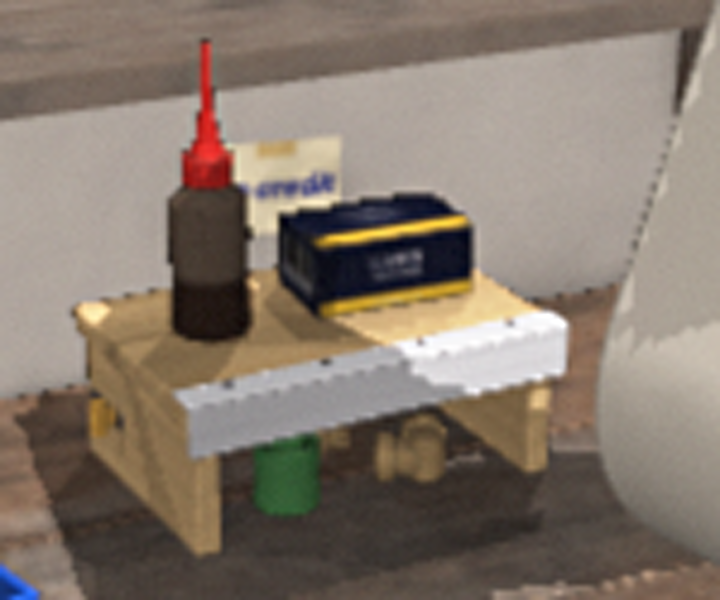

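The crops show the lip's upper front edge from about (48,208) to (392,198) in crop c1 and its lower edge from (50,238) to (394,230). The scoop's feather edge runs from (542,188) to (730,270). In c2 the coupling is on the left at (287,475) and the elbow on the right at (415,450). The nipple is just visible behind at (338,440).

```bash
python3 - <<'E'
from h import *
np.set_printoptions(precision=1,suppress=True)
c=r.camera_params("top");print(-cv2.Rodrigues(c["rvec"])[0].T@c["tvec"])
f=lambda p:np.array(p)/[4.4,4]+[260,112]
print("lip up95",cast("top",f([[48,208],[392,198]]),95))
print("lip lo64",cast("top",f([[50,238],[394,230]]),64), "lo95",cast("top",f([[50,238],[394,230]]),95))
print("back95",cast("top",f([[44,36],[382,28]]),95))
print("feather",cast("top",f([[542,188],[730,270]]),0))
g=lambda p:np.array(p)/4.8+[235,100]
print("S lip up95",cast("scene",g([[175,392],[567,318]]),95)); print("S lip lo64",cast("scene",g([[190,458],[567,375]]),64))
print("S cheek foot",cast("scene",g([[200,553],[220,553],[547,470]]),0))
print("S fit: coupling base front", cast("scene",g([[287,512],[415,480]]),0))
# scoop outline
im=cv2.imread("pics/top0.png")[:,:,::-1].copy()
m=mask(im,(0,180,100),(8,255,255),(360,195,405,235))
p=np.argwhere(m)[:,::-1].astype(np.float32);l=cv2.fitLine(p,2,0,.01,.01).ravel()
q=cast("top",[l[2:]-8*l[:2],l[2:]+8*l[:2]],62);print("grip line",q.mean(0),np.arctan2(*(q[0]-q[1])[[1,0]]))
E
```

```text
[ 284.7  -27.1 1546.3]
lip up95 [[ 625.7   91.2   95. ]
 [ 636.8 -150.7   95. ]]
lip lo64 [[ 608.8   91.7   64. ]
 [ 618.4 -154.8   64. ]] lo95 [[ 602.    89.2   95. ]
 [ 611.4 -152.1   95. ]]
back95 [[ 764.1   97.5   95. ]
 [ 773.9 -143.8   95. ]]
feather [[ 669.8 -271.6    0. ]
 [ 602.5 -411.2    0. ]]
S lip up95 [[ 622.6   92.2   95. ]
 [ 620.7 -149.5   95. ]]
S lip lo64 [[ 603.7   92.1   64. ]
 [ 610.3 -145.    64. ]]
S cheek foot [[ 611.9   84.8    0. ]
 [ 607.2   74.8    0. ]
 [ 617.9 -139.     0. ]]
S fit: coupling base front [[635.3  21.8   0. ]
 [639.7 -62.3   0. ]]
grip line [ 478.3 -259.    62. ] 2.673739534858253
```

The manual's scale: shifts go in units of 20 mm and turns go in units of 0.05 rad. Converting my numbers, 0.117 rad is 2.34.

```bash
cat >> h.py <<'E'
from scipy.spatial.transform import Rotation as Ro
def to(pos,rpy):
    s=r.sense();A=Ro.from_euler("xyz",s["tcp_rot"]);B=Ro.from_euler("xyz",rpy)
    print("t",round(s["clock"],2),"rotvec",(A.inv()*B).as_rotvec().round(4),"d",A.inv().apply(np.array(pos)-s["eef_pos"]).round(1),"pos",s["eef_pos"].round(1),"F",s["contact_force"].round(1))
E
python3 steer.py '[[0, 0, 2.34, 0, 0, 0, 1], [0, 0, 2.34, 0, 0, 0, 1], [0, 0, 2.34, 0, 0, 0, 1], [0, 0, 2.34, 0, 0, 0, 1], [0, 0, 2.34, 0, 0, 0, 1]]' 60
python3 steer.py '[[0, 0, 2.34, 0, 0, 0, 1], [0, 0, 0, 0.585, -1.9, 0, 1], [0, 0, 0, 0.585, -1.9, 0, 1], [0, 0, 0, 0.585, -1.9, 0, 1], [0, 0, 0, 0.585, -1.9, 0, 1]]'
python3 steer.py '[[0, 0, 0, 0.585, -1.9, 0, 1], [0, 0, 0, 0.585, -1.9, 0, 1], [0, 0, 0, 0.585, -1.9, 0, 1], [0, 0, 0, 0.585, -1.9, 0, 1], [0, 0, 0, 0.585, -1.9, 0, 1]]'
python3 steer.py '[[0, 0, 0, 0.585, -1.9, 0, 1], [0, 0, 0, 0.585, -1.9, 0, 1], [0, 0, 0, 0.585, -1.9, 0, 1], [0, 0, 0, 0, 0, 0, 1]]'
python3 -c "
from h import *
to([478,-261,58],[np.pi,0,-.46]);print(r.sense()['qpos'])"
```

```text
clock: 0.52
eef_pos: [149.6, -606.6, 252.8]
tcp_rot: [-3.141, 0.0, -0.349]
contact_force: [0.5, 0.2, 0.6]
opening: 1.003
grasp_force: 0.0
clock: 0.93
eef_pos: [259.6, -489.9, 252.9]
tcp_rot: [-3.141, 0.001, -0.461]
contact_force: [0.8, -0.0, -0.5]
opening: 1.002
grasp_force: 0.0
clock: 1.35
eef_pos: [396.7, -345.4, 253.2]
tcp_rot: [-3.142, 0.0, -0.46]
contact_force: [0.9, 0.2, 0.5]
opening: 1.0
grasp_force: 0.0
clock: 1.68
eef_pos: [481.8, -256.1, 253.2]
tcp_rot: [-3.139, -0.001, -0.456]
contact_force: [-0.1, 0.5, -0.6]
opening: 1.001
grasp_force: 0.0
t 1.68 rotvec [-0.0023 -0.0009  0.0036] d [ -1.4   6.5 195.2] pos [ 481.8 -256.1  253.2] F [-0.1  0.5 -0.6]
[-0.49264096  0.22973858  1.80449334  0.00256085  1.10657951  1.53341854]
```

To row units: 40 mm is 2, 35 mm is 1.75.

```bash
python3 steer.py '[[0, 0, 0, 0, 0.325, 1.75, 1], [0, 0, 0, -0.07, 0, 2, 1], [0, 0, 0, 0, 0, 2, 1], [0, 0, 0, 0, 0, 2, 1], [0, 0, 0, 0, 0, 1.25, 1]]' 60
python3 steer.py '[[0, 0, 0, 0, 0, 0.75, 1], [0, 0, 0, 0, 0, 0, 0], [0, 0, 0, 0, 0, 0, 0], [0, 0, 0, 0, 0, 0, 0], [0, 0, 0, 0, 0, 0, 0]]' 60
python3 steer.py '[[0, 0, 0, 0, 0, 0, 0], [0, 0, 0, 0, 0, 0, 0], [0, 0, 0, 0, 0, 0, 0], [0, 0, 0, 0, 0, 0, 0]]'
python3 - <<'E'
from h import *
to([478,-261,58],[np.pi,0,-.46])
im=r.grab_frame("top");cv2.imwrite("pics/t1.png",cv2.resize(im[112:262,320:470,::-1],None,fx=4,fy=4,interpolation=2))
E
```

```text
clock: 2.1
eef_pos: [471.8, -264.9, 69.7]
tcp_rot: [-3.141, 0.004, -0.46]
contact_force: [-0.5, -0.2, 0.2]
opening: 0.998
grasp_force: 0.0
clock: 2.52
eef_pos: [474.7, -266.4, 59.7]
tcp_rot: [3.142, -0.002, -0.46]
contact_force: [0.8, 1.2, -0.2]
opening: 0.457
grasp_force: 0.5
clock: 2.85
eef_pos: [474.5, -266.2, 59.3]
tcp_rot: [3.141, -0.002, -0.46]
contact_force: [-1.4, 1.6, 7.7]
opening: 0.27
grasp_force: 60.8
t 2.85 rotvec [ 0.0001 -0.0019 -0.0001] d [ 0.9 -6.2  1.3] pos [ 474.5 -266.2   59.3] F [-1.4  1.6  7.7]
```

View pics/t1.png

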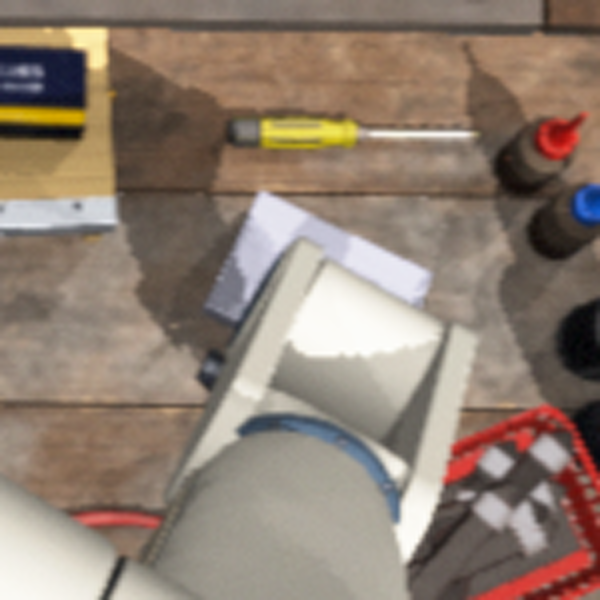

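The scoop is gripped: opening 0.27, 61 N. The feather-edge corners are at (262,190) and (432,268) in the crop.

```bash
python3 - <<'E'
from h import *
q=cast("top",np.array([[262,190],[432,268]])/4+[320,112],0);m=q.mean(0);d=q[0]-q[1];print(q,m,np.hypot(*d[:2]),np.arctan2(-d[0],d[1]))
s=r.sense();y=-.46;v=m-s["eef_pos"];print("nose in tool xy",v[0]*np.cos(y)+v[1]*np.sin(y),-v[0]*np.sin(y)+v[1]*np.cos(y))
E
python3 steer.py '[[0, 0, 0, 0, 0, -0.75, 0], [0, 0, 0, 0, 0, -1, 0], [0, 0, 0, 0, 0, -1, 0], [0, 0, 0, 0, 0, -0.5, 0], [0, 0, 0, 0, 0, 0, 0]]' 100
python3 -c "
from h import *
print(r.sense()['contact_force'],r.sense()['wrist_torque'],r.sense()['grasp_force']);to([400,-30,90],[np.pi,0,.039])"
```

```text
[[ 668.21559725 -279.26762865    0.        ]
 [ 604.25321304 -418.10111165    0.        ]] [ 636.23440515 -348.68437015    0.        ] 152.85915934413424 -0.4317270223476031
nose in tool xy 181.58959937095798 -2.101947087471615
clock: 3.32
eef_pos: [474.9, -266.5, 125.4]
tcp_rot: [3.141, -0.004, -0.46]
contact_force: [1.3, -0.5, -3.5]
opening: 0.261
grasp_force: 98.8
[ 1.2675247  -0.531307   -3.46612282] [ 0.09429046  0.17020374 -0.0051464 ] 98.8224720954895
t 3.32 rotvec [ 0.0011 -0.0035 -0.4992] d [-172.2 -178.6   34.7] pos [ 474.9 -266.5  125.4] F [ 1.3 -0.5 -3.5]
```

```bash
python3 steer.py '[[0, 0, 0, -1.25, 0, 0, 0], [0, 0, 0, -1.75, 0, 0, 0], [0, 0, -1.2, -1.5, 0, 0, 0], [0, 0, -2, -1, 0, 0, 0], [0, 0, -2.4, 0, 0, 0, 0]]'
python3 steer.py '[[0, 0, -2.4, 0, 0, 0, 0], [0, 0, -2, 0, -0.5, 0, 0], [0, 0, 0, 0, -1.25, 0, 0], [0, 0, 0, 0.35, -1.75, 0, 0], [0, 0, 0, 0.35, -1.75, 0, 0]]'
python3 steer.py '[[0, 0, 0, 0.35, -1.75, 0, 0], [0, 0, 0, 0.35, -1.25, 0, 0], [0, 0, 0, 0.35, -0.7, 0, 0], [0, 0, 0, 0, 0, 0, 0], [0, 0, 0, 0, 0, 0, 0]]'
python3 - <<'E'
from h import *
to([404,-37.4,90],[np.pi,0,.039]); print(r.sense()["opening"],r.sense()["grasp_force"])
for n in("top","scene"):cv2.imwrite(f"pics/{n}2.png",r.grab_frame(n)[:,:,::-1])
a=cv2.imread("pics/top2.png")[112:262,240:390];b=cv2.imread("pics/scene2.png")[120:270,220:370]
cv2.imwrite("pics/v2.png",cv2.resize(np.hstack([a,b]),None,fx=2.66,fy=2.66,interpolation=2))
E
```

```text
clock: 3.73
eef_pos: [369.3, -215.1, 121.5]
tcp_rot: [-3.139, 0.007, -0.176]
contact_force: [-0.6, 0.6, -2.8]
opening: 0.265
grasp_force: 98.7
clock: 4.15
eef_pos: [384.6, -111.7, 122.4]
tcp_rot: [-3.141, 0.001, 0.038]
contact_force: [0.9, -0.2, -2.9]
opening: 0.264
grasp_force: 98.8
clock: 4.57
eef_pos: [403.2, -37.3, 122.6]
tcp_rot: [-3.142, 0.001, 0.042]
contact_force: [-1.1, -0.5, -2.8]
opening: 0.266
grasp_force: 98.9
t 4.57 rotvec [-0.      0.0012  0.0032] d [ 0.8  0.2 32.6] pos [403.2 -37.3 122.6] F [-1.1 -0.5 -2.8]
0.26554618183650325 98.87687802314758
```

View pics/v2.png

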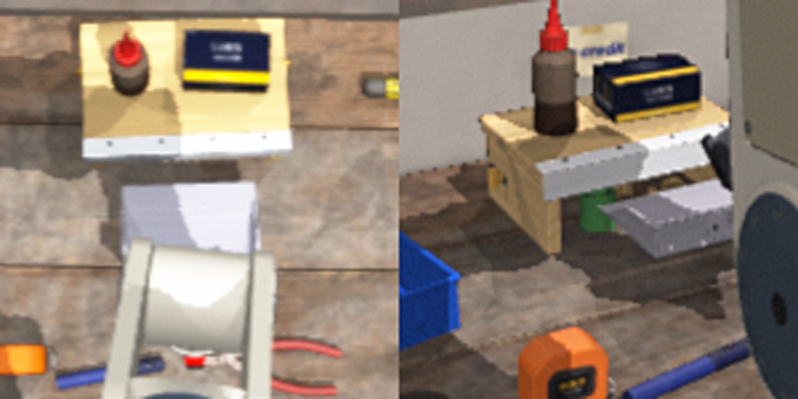

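The edge in the top view runs from (122,186) to (257,182), parallel to the lip and about 3 mm right of centre.

To row units: -2 mm is -0.1, 20 mm is 1, -0.026 rad is -0.52.

```bash
python3 steer.py '[[0, -0.52, 0, 0, -0.1, 0.75, 0], [0, 0, 0, 0, 0, 1, 0], [0, 0, 0, 0, 0, 0.75, 0], [0, 0, 0, 0, 0, 0.25, 0], [0, 0, 0, 0, 0, 0, 0]]'
python3 steer.py '[[0, 0, 0, 0, 0, 0.1, 0], [0, 0, 0, 0, 0, 0, 0]]'
python3 steer.py '[[0, 0, 0, 0, 0, 0.1, 0], [0, 0, 0, 0, 0, 0, 0]]'
python3 -c "
from h import *
s=r.sense();print(s['contact_force'],s['wrist_torque'],s['tcp_rot'])"
```

```text
clock: 5.08
eef_pos: [401.1, -36.6, 67.2]
tcp_rot: [-3.141, 0.029, 0.038]
contact_force: [-0.1, 0.5, -2.0]
opening: 0.259
grasp_force: 98.8
clock: 5.25
eef_pos: [402.8, -36.3, 66.7]
tcp_rot: [3.141, 0.025, 0.039]
contact_force: [-0.5, 1.7, -3.0]
opening: 0.264
grasp_force: 98.8
clock: 5.42
eef_pos: [402.8, -36.0, 64.7]
tcp_rot: [3.141, 0.025, 0.04]
contact_force: [0.2, -0.2, -2.0]
opening: 0.263
grasp_force: 98.9
[ 0.24084839 -0.1629004  -1.95251186] [-0.05345953  0.14512081  0.03938889] [3.14140667 0.02473887 0.03968387]
```

To row units: 1 mm is 0.05.

```bash
python3 steer.py '[[0, 0, 0, 0, 0, 0.05, 0], [0, 0, 0, 0, 0, 0, 0]]' | egrep 'pos|contact'
python3 steer.py '[[0, 0, 0, 0, 0, 0.05, 0], [0, 0, 0, 0, 0, 0, 0]]'| egrep 'pos|contact'
python3 steer.py '[[0, 0, 0, 0, 0, 0.05, 0], [0, 0, 0, 0, 0, 0, 0]]'| egrep 'pos|contact'
```

```text
eef_pos: [402.8, -35.9, 63.6]
contact_force: [-1.3, -0.9, 0.6]
eef_pos: [402.6, -35.9, 62.5]
contact_force: [-1.6, -0.8, 2.8]
eef_pos: [402.4, -35.8, 61.3]
contact_force: [-1.8, -0.5, 2.9]
```

To row units: -1 mm is -0.05, -0.012 rad is -0.24.

```bash
python3 steer.py '[[0, -0.24, 0, 0, 0, -0.05, 0], [0, 0, 0, 0, 0, 0, 0]]' 120| egrep 'pos|contact|rot'
python3 steer.py '[[0, 0, 0, 0.3, 0, 0, 0], [0, 0, 0, 0.4, 0, 0, 0], [0, 0, 0, 0.4, 0, 0, 0], [0, 0, 0, 0.4, 0, 0, 0], [0, 0, 0, 0.3, 0, 0, 0]]' | egrep 'pos|contact'
python3 steer.py '[[0, 0, 0, 0.25, 0, 0, 0], [0, 0, 0, 0.25, 0, 0, 0], [0, 0, 0, 0.25, 0, 0, 0], [0, 0, 0, 0.25, 0, 0, 0], [0, 0, 0, 0.25, 0, 0, 0]]' | egrep 'pos|contact|clock|rot'
```

```text
eef_pos: [403.0, -35.9, 62.6]
tcp_rot: [3.142, 0.038, 0.04]
contact_force: [-2.1, 0.6, 3.8]
eef_pos: [438.7, -34.4, 61.1]
contact_force: [-3.2, -0.1, 3.2]
clock: 6.92
eef_pos: [461.6, -33.4, 60.0]
tcp_rot: [-3.141, 0.043, 0.04]
contact_force: [-14.1, -1.1, 22.8]
```

To row units: -1 mm is -0.05, -0.2 mm is -0.01.

```bash
python3 steer.py '[[0, 0, 0, 0.15, 0, -0.05, 0], [0, 0, 0, 0.2, 0, -0.035, 0], [0, 0, 0, 0.2, 0, -0.01, 0], [0, 0, 0, 0, 0, 0, 0]]' | egrep 'pos|contact|rot'
python3 steer.py '[[0, 0, 0, 0.2, 0, -0.01, 0], [0, 0, 0, 0.2, 0, -0.01, 0], [0, 0, 0, 0.2, 0, -0.01, 0], [0, 0, 0, 0.2, 0, -0.01, 0], [0, 0, 0, 0, 0, 0, 0]]' | egrep 'pos|contact|clock|rot'
```

```text
eef_pos: [475.4, -33.0, 61.4]
tcp_rot: [3.142, 0.037, 0.04]
contact_force: [0.5, 0.6, -1.2]
clock: 7.67
eef_pos: [491.5, -32.4, 61.7]
tcp_rot: [3.142, 0.037, 0.04]
contact_force: [-0.0, -0.2, -2.2]
```

To row units: 2 mm is 0.1, -0.01 rad is -0.2.

```bash
python3 steer.py '[[0, -0.2, 0, 0.1, 0, 0, 0], [0, 0, 0, 0, 0, 0, 0]]' | egrep 'pos|contact|rot'
python3 steer.py '[[0, 0, 0, 0.15, 0, 0.025, 0], [0, 0, 0, 0, 0, 0, 0]]' | egrep 'pos|contact|rot'
python3 - <<'E'
from h import *
cv2.imwrite("pics/s3.png",cv2.resize(r.grab_frame("scene")[150:230,255:365,::-1],None,fx=7,fy=7,interpolation=2))
E
```

```text
eef_pos: [492.8, -32.3, 61.7]
tcp_rot: [3.142, 0.048, 0.04]
contact_force: [-2.3, -0.4, 1.7]
eef_pos: [495.8, -32.2, 61.1]
tcp_rot: [3.142, 0.047, 0.04]
contact_force: [-1.4, -0.7, 2.9]
```

View pics/s3.png

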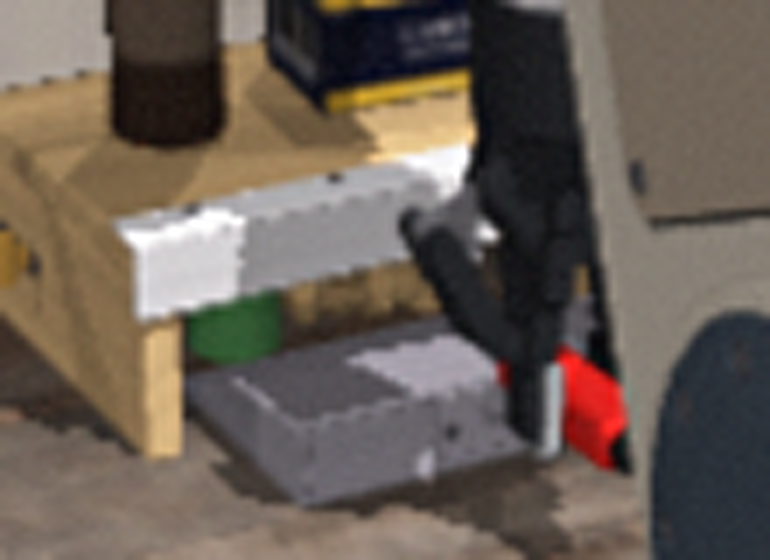

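The coupling is pushed ahead at (235,325), left side, and the pan lies under the lip with its walls clear of the cheek.

To row units: 4 mm is 0.2, -0.1 mm is -0.005.

```bash
python3 steer.py '[[0, 0, 0, 0.2, 0, -0.005, 0], [0, 0, 0, 0.2, 0, -0.005, 0], [0, 0, 0, 0.2, 0, -0.005, 0], [0, 0, 0, 0, 0, 0, 0]]' | egrep 'pos|contact|rot'
python3 steer.py '[[0, 0, 0, 0.2, 0, -0.005, 0], [0, 0, 0, 0.2, 0, -0.005, 0], [0, 0, 0, 0, 0, 0, 0]]' | egrep 'pos|contact|rot'
```

```text
eef_pos: [508.7, -31.7, 60.9]
tcp_rot: [3.141, 0.046, 0.04]
contact_force: [-0.5, 0.4, 2.4]
eef_pos: [516.1, -31.3, 60.6]
tcp_rot: [3.142, 0.047, 0.04]
contact_force: [-2.9, 0.5, 4.1]
```

```bash
for i in 1; do python3 steer.py '[[0, 0, 0, 0.15, 0, -0.005, 0], [0, 0, 0, 0.15, 0, -0.01, 0], [0, 0, 0, 0, 0, 0, 0]]' | egrep 'pos|contact'
python3 steer.py '[[0, 0, 0, 0.15, 0, -0.005, 0], [0, 0, 0, 0.15, 0, -0.01, 0], [0, 0, 0, 0, 0, 0, 0]]' | egrep 'pos|contact'
python3 steer.py '[[0, 0, 0, 0.15, 0, -0.005, 0], [0, 0, 0, 0.15, 0, -0.01, 0], [0, 0, 0, 0, 0, 0, 0]]' | egrep 'pos|contact'; done
```

```text
eef_pos: [521.6, -31.1, 60.5]
contact_force: [-3.4, 0.3, 5.1]
eef_pos: [527.4, -30.9, 60.5]
contact_force: [-4.7, 0.1, 5.0]
eef_pos: [533.3, -30.6, 60.5]
contact_force: [-4.8, -0.9, 5.1]
```

```bash
python3 steer.py '[[0, 0, 0, 0.15, 0, -0.005, 0], [0, 0, 0, 0.1, 0, -0.005, 0], [0, 0, 0, 0, 0, 0, 0]]' | egrep 'pos|contact'
python3 steer.py '[[0, 0, 0, 0.1, 0, -0.005, 0], [0, 0, 0, 0.1, 0, -0.005, 0], [0, 0, 0, 0, 0, 0, 0]]' | egrep 'pos|contact'
python3 steer.py '[[0, 0, 0, 0.1, 0, -0.005, 0], [0, 0, 0, 0.1, 0, -0.005, 0], [0, 0, 0, 0, 0, 0, 0]]' | egrep 'pos|contact'
```

```text
eef_pos: [538.1, -30.4, 60.5]
contact_force: [-6.5, -0.1, 5.1]
eef_pos: [541.9, -30.3, 60.4]
contact_force: [-5.1, 0.5, 6.7]
eef_pos: [546.0, -30.1, 60.4]
contact_force: [-5.9, -1.1, 5.5]
```

To row units: 2 mm is 0.1, -0.1 mm is -0.005.

```bash
python3 steer.py '[[0, 0, 0, 0.1, 0, -0.005, 0], [0, 0, 0, 0.1, 0, -0.005, 0], [0, 0, 0, 0, 0, 0, 0]]' | egrep 'pos|contact'
python3 steer.py '[[0, 0, 0, 0.075, 0, -0.005, 0], [0, 0, 0, 0.075, 0, -0.005, 0], [0, 0, 0, 0, 0, 0, 0]]' | egrep 'pos|contact'
python3 steer.py '[[0, 0, 0, 0.075, 0, -0.005, 0], [0, 0, 0, 0.075, 0, -0.005, 0], [0, 0, 0, 0, 0, 0, 0]]' | egrep 'pos|contact'
```

```text
eef_pos: [550.1, -29.9, 60.5]
contact_force: [-5.3, -0.6, 5.9]
eef_pos: [553.0, -29.9, 60.5]
contact_force: [-5.0, 0.3, 5.3]
eef_pos: [556.0, -29.7, 60.5]
contact_force: [-6.0, -0.4, 5.0]
```

```bash
python3 steer.py '[[0, 0, 0, 0.075, 0, -0.005, 0], [0, 0, 0, 0.075, 0, -0.005, 0], [0, 0, 0, 0, 0, 0, 0]]' | egrep 'pos|contact'
python3 steer.py '[[0, 0, 0, 0.075, 0, -0.005, 0], [0, 0, 0, 0.05, 0, -0.005, 0], [0, 0, 0, 0, 0, 0, 0]]' | egrep 'pos|contact'
python3 steer.py '[[0, 0, 0, 0.05, 0, -0.005, 0], [0, 0, 0, 0.05, 0, 0, 0], [0, 0, 0, 0, 0, 0, 0]]' | egrep 'pos|contact|clock'
```

```text
eef_pos: [557.6, -29.7, 60.3]
contact_force: [-10.6, -1.1, 7.9]
eef_pos: [557.8, -29.6, 60.1]
contact_force: [-16.2, -1.1, 13.2]
clock: 11.63
eef_pos: [558.1, -29.6, 60.1]
contact_force: [-21.8, -3.2, 18.9]
```

```bash
python3 - <<'E'
from h import *
a=r.grab_frame("scene")[150:230,255:365,::-1];b=r.grab_frame("top")[130:210,255:365,::-1]
cv2.imwrite("pics/s4.png",cv2.resize(np.vstack([a,b]),None,fx=3.7,fy=3.7,interpolation=2))
E
```

```text
(no output)
```

View pics/s4.png

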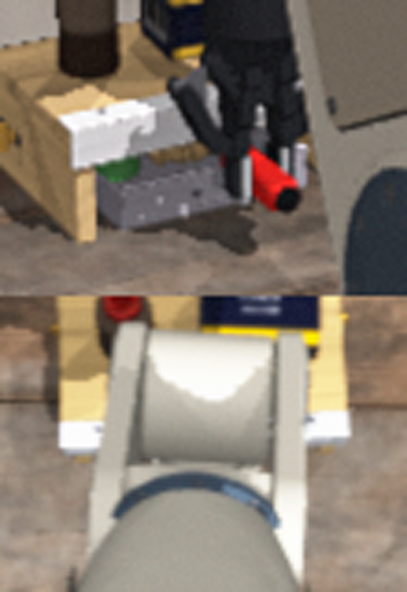

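The coupling now shows behind the pan's side wall at (118,165), so it seems to be on the pan. The stop at x=558 is stiff. I'll wiggle sideways to check whether this is the backboard or a jam.

```bash
python3 steer.py '[[0, 0, 0, -0.1, -0.1, 0, 0], [0, 0, 0, 0, -0.15, 0, 0], [0, 0, 0, 0.05, 0, 0, 0], [0, 0, 0, 0.05, 0, 0, 0], [0, 0, 0, 0, 0, 0, 0]]' | egrep 'pos|contact'
python3 steer.py '[[0, 0, 0, -0.1, 0.15, 0, 0], [0, 0, 0, 0, 0.2, 0, 0], [0, 0, 0, 0, 0.15, 0, 0], [0, 0, 0, 0.1, 0, 0, 0], [0, 0, 0, 0, 0, 0, 0]]' | egrep 'pos|contact'
python3 steer.py '[[0, 0, 0, -0.1, -0.15, 0, 0], [0, 0, 0, 0, -0.1, 0, 0], [0, 0, 0, 0.05, 0, 0, 0], [0, 0, 0, 0.06, 0, 0, 0], [0, 0, 0, 0, 0, 0, 0]]' | egrep 'pos|contact|rot'
```

```text
eef_pos: [558.1, -25.8, 60.1]
contact_force: [-20.7, -11.2, 17.9]
eef_pos: [559.3, -32.9, 60.1]
contact_force: [-16.8, 9.4, 16.2]
eef_pos: [559.3, -29.7, 60.1]
tcp_rot: [-3.142, 0.058, 0.041]
contact_force: [-17.6, -3.4, 14.4]
```

The stop repeats at x≈558–559 on both sides, so it is the backboard. Next I tip the nose up slightly and draw out.

To row units: -2 mm is -0.1, 0.02 rad is 0.4.

```bash
python3 steer.py '[[0, 0.2, 0, -0.1, 0, 0, 0], [0, 0.4, 0, -0.1, 0, 0, 0], [0, 0.4, 0, -0.1, 0, 0, 0], [0, 0.4, 0, -0.1, 0, 0, 0], [0, 0.4, 0, -0.1, 0, 0, 0]]' | egrep 'pos|contact|rot'
python3 steer.py '[[0, 0.2, 0, -0.2, 0, 0, 0], [0, 0, 0, -0.25, 0, 0, 0], [0, 0, 0, -0.3, 0, 0, 0], [0, 0, 0, -0.3, 0, 0, 0], [0, 0, 0, -0.3, 0, 0, 0]]' | egrep 'pos|contact|rot'
python3 - <<'E'
from h import *
cv2.imwrite("pics/s5.png",cv2.resize(r.grab_frame("scene")[150:230,255:365,::-1],None,fx=5,fy=5,interpolation=2))
E
```

```text
eef_pos: [559.0, -29.9, 61.3]
tcp_rot: [3.141, -0.053, 0.04]
contact_force: [21.0, 1.1, -13.6]
eef_pos: [527.8, -31.0, 60.0]
tcp_rot: [3.141, -0.054, 0.04]
contact_force: [3.6, 0.5, 4.7]
```

View pics/s5.png

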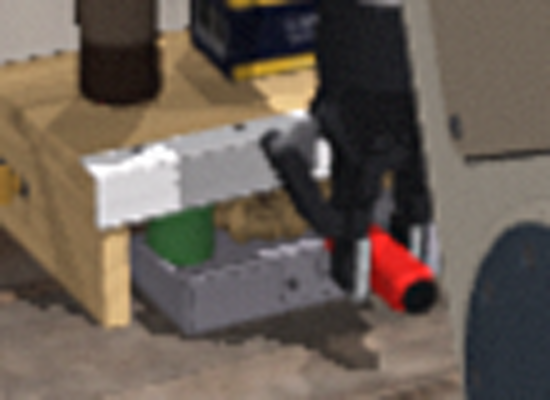

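Coupling at (180,235) and brass at (260,215) are both inside the pan walls and moving with it.

To row units: -6 mm is -0.3, -1 mm is -0.05.

```bash
python3 steer.py '[[0, 0, 0, -0.3, 0, -0.05, 0], [0, 0, 0, -0.35, 0, -0.05, 0], [0, 0, 0, -0.4, 0, 0, 0], [0, 0, 0, -0.4, 0, 0, 0], [0, 0, 0, -0.4, 0, 0, 0]]' | egrep 'pos|contact|rot'
python3 steer.py '[[0, 0, 0, -0.4, 0, 0, 0], [0, 0, 0, -0.4, 0, 0, 0], [0, 0, 0, -0.4, 0, 0, 0], [0, 0, 0, -0.4, 0, 0, 0], [0, 0, 0, -0.4, 0, 0, 0]]' | egrep 'pos|contact|rot'
python3 steer.py '[[0, 0, 0, -0.4, 0, 0, 0], [0, 0, 0, -0.4, 0, 0, 0], [0, 0, 0, -0.4, 0, 0, 0], [0, 0, 0, -0.25, 0, 0, 0], [0, 0, 0, -0.1, 0, 0, 0]]' | egrep 'pos|contact|rot|clock'
python3 - <<'E'
from h import *
a=r.grab_frame("scene")[140:240,245:385,::-1];b=r.grab_frame("top")[120:220,245:385,::-1]
cv2.imwrite("pics/s6.png",cv2.resize(np.hstack([a,b]),None,fx=2.85,fy=2.85,interpolation=2))
E
```

```text
eef_pos: [490.1, -32.4, 60.0]
tcp_rot: [3.141, -0.054, 0.04]
contact_force: [4.3, 0.0, 4.9]
eef_pos: [452.8, -34.2, 58.9]
tcp_rot: [3.141, -0.059, 0.04]
contact_force: [7.8, 0.5, 11.4]
clock: 15.12
eef_pos: [421.6, -35.5, 57.3]
tcp_rot: [3.141, -0.059, 0.04]
contact_force: [8.1, 2.3, 12.6]
```

View pics/s6.png

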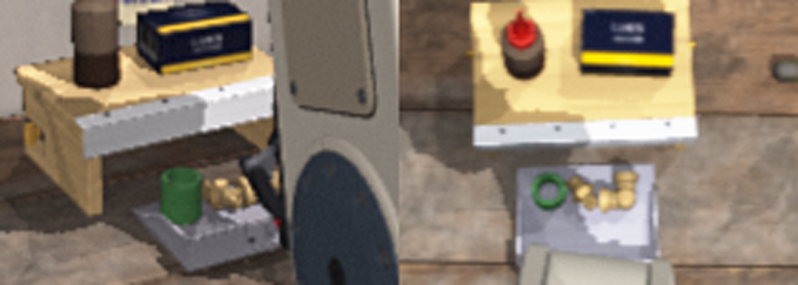

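All three fittings are on the pan: coupling (548,190), nipple (582,192) and elbow (618,190) in the right half. That was my tenth view, so I go on numbers from here. Next I lift and back off with the nose a little higher.

To row units: -15 mm is -0.75, -12 mm is -0.6, 0.02 rad is 0.4.

```bash
python3 steer.py '[[0, 0.2, 0, -0.15, 0, -0.2, 0], [0, 0.4, 0, -0.3, 0, -0.4, 0], [0, 0.4, 0, -0.4, 0, -0.6, 0], [0, 0.4, 0, -0.4, 0, -0.75, 0], [0, 0.2, 0, -0.4, 0, -0.75, 0]]' | egrep 'pos|contact|rot'
python3 steer.py '[[0, 0, 0, -0.25, 0, -0.75, 0], [0, 0, 0, 0, 0, -0.75, 0], [0, 0, 0, 0, 0, -0.6, 0], [0, 0, 0, 0, 0, -0.3, 0], [0, 0, 0, 0, 0, 0, 0]]'
python3 -c "
from h import *
to([369,251,165],[np.pi,-.12,.35]);print(r.sense()['wrist_torque'],r.sense()['qpos'])"
```

```text
eef_pos: [376.8, -36.3, 105.5]
tcp_rot: [-3.141, -0.126, 0.04]
contact_force: [0.1, 0.5, -3.2]
clock: 16.05
eef_pos: [368.5, -37.1, 153.7]
tcp_rot: [-3.141, -0.131, 0.04]
contact_force: [0.6, 0.2, -4.0]
opening: 0.261
grasp_force: 120.3
t 16.05 rotvec [ 0.0386 -0.0104 -0.3076] d [  13.4 -287.8   -9.6] pos [368.5 -37.1 153.7] F [ 0.6  0.2 -4. ]
[-0.02061409  0.62032907 -0.03078762] [-0.12260594  0.03512178  2.31856346  0.03457294  0.65940626  1.38225985]
```

The manual's scale: shifts go in units of 20 mm and turns go in units of 0.05 rad. Converting my numbers, 1 mm is 0.05, -28 mm is -1.4.

```bash
python3 steer.py '[[0, 0, 0, 0, -0.25, 0, 0], [0, 0, 0, 0.05, -0.55, 0, 0], [0, 0, 0, 0.05, -0.85, 0, 0], [0, 0, 0, 0.05, -1.15, 0, 0], [0, 0, 0, 0.05, -1.4, 0, 0]]' | egrep 'pos|contact'
python3 steer.py '[[0, 0, 0, 0.05, -1.5, 0, 0], [0, 0, 0, 0.1, -1.5, 0, 0], [0, 0, 0, 0.05, -1.5, 0, 0], [0, 0, 0, 0.05, -1.5, 0, 0], [0, 0, 0, 0.05, -1.4, 0, 0]]' | egrep 'pos|contact'
python3 steer.py '[[0, 0, 0, 0.05, -1.15, 0, 0], [0, 0, 0, 0.05, -0.85, 0, 0], [0, 0, 0, 0, -0.55, 0, 0], [0.06, 0, -0.4, 0, -0.25, 0, 0], [0.12, 0, -1, 0, 0, 0, 0]]' | egrep 'pos|contact'
python3 steer.py '[[0.16, 0, -1.2, 0, 0, 0, 0], [0.16, 0, -1.2, 0, 0, 0, 0], [0.16, 0, -1.2, 0, 0, 0, 0], [0.12, 0, -1, 0, 0, 0, 0], [0, 0, 0, 0, 0, 0, 0]]'
python3 - <<'E'
from h import *
to([369,251,153],[np.pi,-.12,.35]);print(r.sense()['qpos'])
im=r.grab_frame("top")
def blob(lo,hi,n,z):
    m=cv2.inRange(cv2.cvtColor(im,cv2.COLOR_RGB2HSV),lo,hi)[120:300,150:400]
    k,l,s,c=cv2.connectedComponentsWithStats(m)
    for i in range(1,k):
        if s[i,4]>n: print(s[i,4],cast("top",c[i]+[150,120],z).round(0))
print("green");blob((45,100,40),(85,255,255),15,140);print("brass");blob((12,90,120),(24,200,255),20,120)
E
```

```text
eef_pos: [369.3, 47.4, 152.8]
contact_force: [0.5, -0.2, -4.2]
eef_pos: [369.2, 196.6, 153.5]
contact_force: [0.8, -0.6, -4.0]
eef_pos: [369.8, 251.6, 154.2]
contact_force: [-0.0, 1.1, -4.8]
clock: 17.72
eef_pos: [369.8, 249.9, 154.4]
tcp_rot: [3.14, -0.13, 0.345]
contact_force: [0.2, -0.8, -4.6]
opening: 0.26
grasp_force: 120.2
t 17.72 rotvec [ 0.0022 -0.01   -0.0051] d [-0.6 -1.3  1.4] pos [369.8 249.9 154.4] F [ 0.2 -0.8 -4.6]
[ 0.61697568  0.15578612  2.17457816 -0.05726414  0.68720863  1.88506858]
green
79 [[495. 335. 140.]]
brass
160 [[738. 205. 120.]]
458 [[708.  81. 120.]]
478 [[698. -49. 120.]]
1306 [[ 704. -229.  120.]]
23 [[ 722. -126.  120.]]
45 [[642. 405. 120.]]
122 [[521. 262. 120.]]
62 [[509. 302. 120.]]
29 [[467. 143. 120.]]
86 [[ 431. -116.  120.]]
51 [[372. 157. 120.]]
```

Coupling, elbow and nipple are all on the pan. Now I tip into the tray.

To row units: 6.7 mm is 0.335, -4.2 mm is -0.21, -0.06 rad is -1.2.

```bash
python3 steer.py '[[0, -1.2, 0, 0.335, 0, -0.19, 0], [0, -1.2, 0, 0.335, 0, -0.19, 0], [0, -1.2, 0, 0.335, 0, -0.19, 0], [0, -1.2, 0, 0.335, 0, -0.19, 0], [0, -1.2, 0, 0.335, 0, -0.21, 0]]' | egrep 'pos|contact|rot'
python3 steer.py '[[0, -1.2, 0, 0.265, 0, -0.28, 0], [0, -1.2, 0, 0.265, 0, -0.28, 0], [0, -1.2, 0, 0.265, 0, -0.28, 0], [0, -1.2, 0, 0.265, 0, -0.28, 0], [0, -1.2, 0, 0.265, 0, -0.28, 0]]' | egrep 'pos|contact|rot'
python3 steer.py '[[0, -1.2, 0, 0.165, 0, -0.35, 0], [0, -1.2, 0, 0.165, 0, -0.35, 0], [0, -1.2, 0, 0.165, 0, -0.35, 0], [0, -1.2, 0, 0.165, 0, -0.35, 0], [0, -1.2, 0, 0.165, 0, -0.35, 0]]' | egrep 'pos|contact|rot'
python3 steer.py '[[0, -1.2, 0, 0.08, 0, -0.375, 0], [0, -1.2, 0, 0.08, 0, -0.375, 0], [0, -1.2, 0, 0.08, 0, -0.375, 0], [0, 0, 0, 0, 0, 0, 0], [0, 0, 0, 0, 0, 0, 0]]'
python3 - <<'E'
from h import *
to([483,293,223],[np.pi,.95,.35]);print(r.sense()['qpos'])
im=r.grab_frame("top");cv2.imwrite("pics/t7.png",im[:,:,::-1])
def blob(lo,hi,n,z):
    m=cv2.inRange(cv2.cvtColor(im,cv2.COLOR_RGB2HSV),lo,hi)[120:300,150:400]
    k,l,s,c=cv2.connectedComponentsWithStats(m)
    for i in range(1,k):
        q=cast("top",c[i]+[150,120],z).round(0)
        if s[i,4]>n and q[0,1]>180 and q[0,0]<680: print(s[i,4],q)
print("green");blob((45,100,40),(85,255,255),10,20);print("brass");blob((12,90,80),(24,220,255),10,20)
E
```

```text
eef_pos: [402.1, 261.9, 175.0]
tcp_rot: [3.14, 0.171, 0.34]
contact_force: [-0.0, 0.2, -4.3]
eef_pos: [433.8, 273.2, 194.0]
tcp_rot: [3.139, 0.47, 0.34]
contact_force: [-0.5, -0.0, -5.0]
eef_pos: [465.2, 284.4, 213.8]
tcp_rot: [3.138, 0.769, 0.338]
contact_force: [1.5, 0.9, -2.4]
clock: 19.43
eef_pos: [483.3, 291.0, 224.0]
tcp_rot: [3.138, 0.947, 0.338]
contact_force: [0.4, -0.2, -3.4]
opening: 0.26
grasp_force: 120.6
t 19.43 rotvec [-0.0059 -0.003  -0.0069] d [ 1.1 -2.   0.3] pos [483.3 291.  224. ] F [ 0.4 -0.2 -3.4]
[0.4773522  0.8011873  1.24428303 0.12214827 2.03582934 1.70742993]
green
brass
51 [[625. 301.  20.]]
```

To row units: 3.3 mm is 0.165, -10.5 mm is -0.525, -0.06 rad is -1.2.

```bash
python3 steer.py '[[0, -1.2, 0, 0.165, 0, -0.525, 0], [0, -1.2, 0, 0.165, 0, -0.525, 0], [0, -1.2, 0, 0.165, 0, -0.525, 0], [0, 0, 0, 0, 0.25, 0, 0], [0, 0, 0, 0, -0.25, 0, 0]]'| egrep 'pos|contact|rot'
python3 steer.py '[[0, 0, 0, 0, 0.25, 0, 0], [0, 0, 0, 0, -0.25, 0, 0], [0, 0, 0, -0.5, 0, 0, 0], [0, 0, 0, 0.5, 0, 0, 0], [0, 0, 0, -1, 0, 0, 0]]'| egrep 'pos|contact|rot'
python3 steer.py '[[0, 0, 0, -1.75, 0, 0, 0], [0, 0, 0, -1.75, 0, 0, 0], [0, 2, 0, -1.5, 0, 0, 0], [0, 2, 0, 0, 0, 0, 0], [0, 2, 0, 0, 0, 0, 0]]'
python3 steer.py '[[0, 2.4, 0, -0.5, 0, 0.25, 0], [0, 2.4, 0, -1, 0, 0.25, 0], [0, 2.4, 0, -1.5, 0, 0.25, 0], [0, 2.4, 0, -1.5, 0, 0.25, 0], [0, 2.4, 0, -1.5, 0, 0.25, 0]]'
python3 - <<'E'
from h import *
to([369,251,200],[np.pi,0,.35])
im=r.grab_frame("top");cv2.imwrite("pics/t8.png",im[:,:,::-1])
def blob(lo,hi,n,z):
    m=cv2.inRange(cv2.cvtColor(im,cv2.COLOR_RGB2HSV),lo,hi)[120:300,150:400]
    k,l,s,c=cv2.connectedComponentsWithStats(m)
    for i in range(1,k):
        q=cast("top",c[i]+[150,120],z).round(0)
        if s[i,4]>n and q[0,1]>150 and q[0,0]<680: print(s[i,4],q)
print("green");blob((45,100,40),(85,255,255),10,20);print("brass");blob((12,90,80),(24,220,255),10,20)
E
```

```text
eef_pos: [513.2, 300.6, 233.3]
tcp_rot: [3.136, 1.126, 0.336]
contact_force: [-0.5, 1.1, -1.9]
eef_pos: [504.5, 299.0, 248.8]
tcp_rot: [3.138, 1.129, 0.339]
contact_force: [0.2, 0.3, -4.2]
clock: 20.73
eef_pos: [464.5, 284.9, 344.6]
tcp_rot: [3.141, 0.819, 0.342]
contact_force: [-0.5, 0.0, -3.4]
opening: 0.255
grasp_force: 120.6
clock: 21.15
eef_pos: [354.7, 245.6, 384.2]
tcp_rot: [-3.141, 0.22, 0.342]
contact_force: [-0.1, 1.0, -0.7]
opening: 0.261
grasp_force: 120.5
t 21.15 rotvec [-0.0012  0.2199 -0.0076] d [ 55.1  -0.2 176.4] pos [354.7 245.6 384.2] F [-0.1  1.  -0.7]
green
44 [[591. 390.  20.]]
brass
53 [[667. 432.  20.]]
107 [[624. 312.  20.]]
52 [[592. 344.  20.]]
36 [[480. 156.  20.]]
15 [[388. 270.  20.]]
148 [[374. 173.  20.]]
16 [[372. 204.  20.]]
```

In tray coordinates the fittings are at about (35,65) for the coupling, (51,-19) for the elbow and (26,19) for the nipple. All are inside. I'll carry the scoop back to the clear spot in front of the riser.

```bash
python3 steer.py '[[0, 1.8, 0, 0, 0, 0, 0], [0, 1.8, 0, 0, 0, 0, 0], [0, 0, 1.6, 0, 0, 0, 0], [0, 0, 2, 0, 0, 0, 0], [0, 0, 2, 0, 0, 0, 0]]'|grep rot
python3 steer.py '[[0, 0, 0.4, 0, 1, 0.5, 0], [0, 0, 0, 0, 1.75, 0.75, 0], [0, 0, 0, 0, 1.75, 0.75, 0], [0, 0, 0, 0, 1.75, 0.75, 0], [0, 0, 0, 0, 1.75, 0.75, 0]]'|grep rot
python3 steer.py '[[0, 0, 0, 0, 1.75, 0.75, 0], [0, 0, 0, 0, 1.75, 0.75, 0], [0, 0, 0, 0, 1.5, 0.75, 0], [0, 0, 0, 0, 0.75, 0.5, 0], [0, 0, 0, 0, 0, 0, 0]]'
python3 -c "
from h import *
to([400,-37,90],[np.pi,0.035,.04])"
```

```text
tcp_rot: [3.128, 0.046, 0.058]
tcp_rot: [3.127, 0.046, 0.043]
clock: 22.45
eef_pos: [360.1, -33.1, 260.5]
tcp_rot: [3.126, 0.05, 0.039]
contact_force: [-1.4, -0.4, -2.9]
opening: 0.257
grasp_force: 120.5
t 22.45 rotvec [ 0.0154  0.0147 -0.0008] d [ 48.1   2.8 168.4] pos [360.1 -33.1 260.5] F [-1.4 -0.4 -2.9]
```

To row units: 9 mm is 0.45, 38 mm is 1.9, 0.008 rad is 0.16.

```bash
python3 steer.py '[[0.16, 0.14, 0, 0.45, 0, 1.5, 0], [0.14, 0.14, 0, 0.5, 0.05, 1.9, 0], [0, 0, 0, 0.5, 0.05, 1.9, 0], [0, 0, 0, 0.5, 0, 1.9, 0], [0, 0, 0, 0.35, 0, 1.2, 0]]'|grep pos
python3 steer.py '[[0, 0, 0, 0, 0, 0.75, 0], [0, 0, 0, 0, 0, 0.4, 0], [0, 0, 0, 0, 0, 0.15, 0], [0, 0, 0, 0, 0, 0, 0], [0, 0, 0, 0, 0, 0, 0]]'|egrep 'pos|cont|rot'
python3 steer.py '[[0, 0, 0, 0, 0, 0.075, 0], [0, 0, 0, 0, 0, 0, 0]]'|egrep 'pos|cont|rot'
python3 steer.py '[[0, 0, 0, 0, 0, 0.075, 0], [0, 0, 0, 0, 0, 0, 0]]'|egrep 'pos|cont|rot'
```

```text
eef_pos: [401.5, -31.2, 90.3]
eef_pos: [401.8, -31.8, 67.5]
tcp_rot: [3.141, 0.03, 0.042]
contact_force: [-0.4, -0.7, -2.7]
eef_pos: [402.1, -31.9, 65.9]
tcp_rot: [3.141, 0.029, 0.042]
contact_force: [-0.2, 0.5, -0.6]
eef_pos: [401.7, -32.0, 64.1]
tcp_rot: [3.141, 0.03, 0.042]
contact_force: [-2.0, -0.7, 4.1]
```

To row units: 1.5 mm is 0.075, 0.015 rad is 0.3.

```bash
python3 steer.py '[[0, 0.3, 0, 0, 0, 0.075, 0], [0, 0.3, 0, 0, 0, 0.075, 0], [0, 0, 0, 0, 0, 0, 0]]'|egrep 'pos|cont|rot'
python3 steer.py '[[0, 0, 0, 0, 0, 0.05, 0], [0, 0, 0, 0, 0, 0, 0]]'|egrep 'pos|cont|rot'
python3 steer.py '[[0, 0, 0, 0, 0, 0.035, 0], [0, 0, 0, 0, 0, 0, 0]]'|egrep 'pos|cont|rot'
```

```text
eef_pos: [401.1, -32.0, 60.5]
tcp_rot: [3.142, -0.0, 0.042]
contact_force: [0.4, 0.8, 3.1]
eef_pos: [400.7, -32.0, 60.0]
tcp_rot: [-3.142, 0.002, 0.042]
contact_force: [-6.9, -0.9, 17.9]
eef_pos: [400.4, -32.0, 59.6]
tcp_rot: [-3.142, 0.003, 0.042]
contact_force: [-10.3, -0.4, 27.4]
```

Flat contact at z≈60. I release, raise the hand, retreat and check.

```bash
python3 steer.py '[[0, 0, 0, 0, 0, -0.04, 0], [0, 0, 0, 0, 0, 0, 0]]'|egrep 'pos|cont'
python3 steer.py '[[0, 0, 0, 0, 0, 0, 0.6], [0, 0, 0, 0, 0, 0, 0.6], [0, 0, 0, 0, 0, 0, 0.8], [0, 0, 0, 0, 0, 0, 0.8], [0, 0, 0, 0, 0, 0, 0.8]]' 
python3 steer.py '[[0, 0, 0, 0, 0, -0.5, 0.8], [0, 0, 0, 0, 0, -1, 0.8], [0, 0, 0, 0, 0, -2, 0.8], [0, 0, 0, 0, 0, -2, 0.8], [0, 0, 0, 0, 0, -2, 0.8]]'|egrep 'pos|cont'
python3 steer.py '[[0, 0, 0, 0, 2, -1, 0.8], [0, 0, 0, 0, 2, 0, 0.8], [0, 0, 0, 0, 2, 0, 0.8], [0, 0, 0, 0, 2, 0, 0.8], [0, 0, 0, 0, 2, 0, 0.8]]'|egrep 'pos|cont'
python3 steer.py '[[0, 0, 0, 0, 2, 0, 0.8], [0, 0, 0, 0, 2, 0, 0.8], [0, 0, 0, 0, 2, 0, 0.8], [0, 0, 0, 0, 2, 0, 0.8], [0, 0, 0, 0, 2, 0, 0.8]]'|egrep 'pos|cont'
python3 steer.py '[[0, 0, 0, 0, 0, 0, 0.8], [0, 0, 0, 0, 0, 0, 0.8], [0, 0, 0, 0, 0, 0, 0.8]]'|egrep 'pos|cont|clock'
python3 - <<'E'
from h import *
im=r.grab_frame("top");old=cv2.imread("pics/top0.png")[:,:,::-1]
def blob(lo,hi,n,z,w=""):
    m=cv2.inRange(cv2.cvtColor(im,cv2.COLOR_RGB2HSV),lo,hi)[120:300,150:400]
    k,l,s,c=cv2.connectedComponentsWithStats(m)
    for i in range(1,k):
        q=cast("top",c[i]+[150,120],z).round(0)[0]
        if s[i,4]>n: print(w,s[i,4],q)
blob((45,100,40),(85,255,255),10,20,"green");blob((12,90,80),(24,220,255),25,20,"brass")
blob((0,180,100),(8,255,255),30,62,"red")
box={"riser+items":(265,118,352,172),"tape":(230,238,262,258),"tray rim":(160,150,240,215)}
for k,(a,b,c,d) in box.items():
    print(k,np.abs(im[b:d,a:c].astype(int)-old[b:d,a:c]).max(2).__gt__(40).sum())
# tray frame
g=cv2.cvtColor(im,cv2.COLOR_RGB2HSV)
# pan corners
m=cv2.inRange(g,(100,0,110),(140,60,255));m[:165]=0;m[240:]=0;m[:,:270]=0;m[:,350:]=0
n,l,s,c=cv2.connectedComponentsWithStats(m);i=1+np.argmax(s[1:,4]);b=cv2.boxPoints(rect(l==i));print("pan",s[i],cast("top",b,3).round(0).tolist())
E
```

```text
eef_pos: [400.9, -32.0, 60.2]
contact_force: [-4.2, -0.6, 14.0]
clock: 24.78
eef_pos: [400.9, -31.9, 59.5]
tcp_rot: [-3.142, 0.002, 0.042]
contact_force: [0.5, 0.6, 0.6]
opening: 0.801
grasp_force: 0.0
eef_pos: [400.5, -31.8, 211.1]
contact_force: [2.0, -0.2, -0.5]
eef_pos: [409.3, -230.8, 228.6]
contact_force: [0.6, 1.1, 0.5]
eef_pos: [417.5, -430.8, 227.9]
contact_force: [0.8, 0.4, -0.4]
clock: 26.28
eef_pos: [417.6, -428.4, 227.6]
contact_force: [-0.1, 1.2, 0.6]
green 155 [584. 400.  20.]
brass 3857 [723. -68.  20.]
brass 61 [667. 429.  20.]
brass 108 [624. 312.  20.]
brass 56 [592. 344.  20.]
brass 37 [480. 156.  20.]
brass 128 [ 440. -124.   20.]
brass 50 [427. 304.  20.]
brass 35 [385. 297.  20.]
brass 30 [381. 401.  20.]
brass 74 [374. 174.  20.]
brass 28 [ 307. -293.   20.]
red 84 [741.  43.  62.]
red 184 [401. -34.  62.]
riser+items 1422
tape 221
tray rim 1527
pan [ 285  185   50   40 1717] [[578.0, 51.0, 3.0], [580.0, -109.0, 3.0], [452.0, -110.0, 3.0], [450.0, 48.0, 3.0]]
```

Scoop is flat in front of the riser and the three fittings are in the tray. I'll compare bystander positions before and after, since shadows affect the raw difference.

```bash
python3 - <<'E'
from h import *
for n,B in(("top",{"tape":((5,180,120),(20,255,255),(225,235,265,260)),"nozzle":((0,170,90),(8,255,255),(275,115,300,150)),"navy":((105,80,10),(130,255,120),(300,118,350,150)),"yellow":((20,180,100),(32,255,255),(300,118,350,150)),"lipside":((0,0,150),(180,40,255),(265,150,352,172))}),("scene",{"tape":((5,180,120),(20,255,255),(255,235,305,285)),"nozzle":((0,170,90),(8,255,255),(265,100,292,145)),"navy":((105,80,10),(130,255,120),(285,135,335,170))})):
    new=r.grab_frame(n);old=cv2.imread(f"pics/{n}0.png")[:,:,::-1].copy()
    for k,a in B.items():
        o=[np.r_[rect(mask(i,*a))[0],mask(i,*a).sum()].round(1) for i in(old,new)];print(n,k,*o)
E
```

```text
top tape [245.5 247.  233. ] [245.5 247.  232. ]
top nozzle [287.5 131.5  91. ] [287.5 131.5  90. ]
top navy [324.8 130.5 326. ] [325.1 130.5 337. ]
top yellow [324.5 140.4 149. ] [325. 140. 138.]
top lipside [311.  165.9 624. ] [311.  165.7 551. ]
scene tape [280.8 260.  640. ] [280.7 259.9 684. ]
scene nozzle [277.5 123.5 134. ] [277.5 123.5 135. ]
scene navy [313.5 155.4 251. ] [315.5 155.4 248. ]
```

Nothing else has moved, so I'm handing in.

```bash
python3 -c "
from rig import r
print(r.sign_off())"
```

```text
the job is handed in; nothing more can be done
None
```

The job is handed in at about 26 s of the 72 s: all three fittings are in the blue tray, the scoop lies flat on the bench in front of the riser, and the glue bottle, navy box and tape measure read as unmoved in the camera images.

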